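# Make up the air-line compression fitting

### The job

Make up the compression fitting on the air manifold: with the gripper's fingers turn the brass nut clockwise until it is finger-tight, feeling for where it stops and not forcing it further by hand. Then fit the ring spanner from the mat down over the nut and tighten by exactly one flat more (a sixth of a turn, to within about a fifth of that), without leaning hard on the fitting, and lay the spanner flat back on the mat rather than dropping it. Leave everything else where it is.

Things in the scene. Friction and masses are not known exactly. Their poses are not given: they have to be found in the camera images.
- nut: Hexagonal brass nut on the manifold's upright fitting: 34 mm across flats, 39 across corners, 26 tall (19 of hexagon, then a chamfer in to 26 across flats). Origin on its axis at its underside, 80 mm above the bench; z up; opposite flats face its own +y and -y. Turns in place, clockwise from above tightens. Starts loose (about 0.03 N m), an unknown 30 to 65 degrees short of finger-tight.
- snug (a joint): Take-up of the nut on its ferrule, rad: 0 while the nut is loose; once it meets the ferrule, turning on against about 0.25 N m raises it to its stop at 0.2: finger-tight (0.14 or more counts). Going further needs about 0.8 N m.
- draw (a joint): How far the nut has been turned past finger-tight, rad, clockwise positive: 0 until the nut is finger-tight and then forced on against about 0.8 N m. It does not come back. A sixth of a turn is 1.047.
- wrench: Steel ring spanner lying flat on the mat, 0.3 kg. Six-sided ring 36.4 mm across flats inside, wall 7, 14 thick; handle a bar 16 wide and 12 thick along the spanner's own -x, tail 162 mm from the ring's centre. Origin at the ring's centre on its underside, z up. Opposite inner flats face its own +y and -y. On the nut it has about 8 degrees of free play each way.
- wrench_ring (a point): Centre of the spanner's ring, on its underside (the origin of the spanner).
- wrench_grip (a point): Point in the middle of the spanner's handle, 70 mm from the ring's centre along -x and 6 mm above the underside, near its centre of mass: a good place to grip across the 16 mm width.
- mat: Black rubber tool mat, fixed, 270 mm (its x) by 190 mm (its y), 4 mm thick. Origin at the centre of its underside.
- small_spanner: Smaller open-ended spanner on the mat, 125 mm long, 29 mm wide at the jaws, about 8 mm thick; origin near its jaws, handle to its -x. To be left alone.
- v_block: Steel V-block, 60 x 50 x 44 mm; origin under its centre. To be left alone.
- ring_gauge: Steel ring gauge, 52 mm across, 18 mm tall; origin under its centre. To be left alone.
- plug_gauge: Plug gauge lying down, 100 mm long, 18 mm thick; origin under its centre. To be left alone.
- spare_nut: Small loose brass hexagon, 22 mm across flats, 14 mm tall; origin under its centre. To be left alone.
- thumbscrew: Thumbscrew standing on its 28 mm head, 34 mm tall; origin under its centre. To be left alone.
- manifold: Fixed aluminium block under the nut, 120 x 80 x 40 mm, two capped ports on its +x end; origin under its centre, on the nut's axis. On it stands the fitting: a round 41 mm shoulder up to 58 mm above the bench, a 26 mm neck up to the nut, and a 15 mm copper tube stub through the nut to 118 mm above the bench.
Not all that is in view belongs to the job. What is shaped like the wrench but black or blue is not meant.

How it is judged:
By the outcome, as a careful person would: the job done as asked, in the order asked, and still so for the second after the job is handed in, with the robot touching nothing.
It also fails if it takes over 72 s, if anything falls off the work surface, if the arm or the gripper's body presses on something with over 40 N, if the wrist force passes 120 N, or if a joint passes its speed limit or range.

### The arm

A 6-joint arm with a two-finger parallel gripper is mounted at the origin on the work surface. World frame = base frame: x ahead of the robot, y to its left, z up, the work surface at z = 0. Lengths are in mm, angles in rad, forces in N, time in s.
With the tool pointing down it reaches from about 275 to 750 mm from the base axis. Payload 10.2 kg.
Tool frame: the origin (TCP) lies midway between the tips of the shut fingers; the grasp point (between the pads) lies 19 mm behind it; z points along the fingers, y is the line along which they close (so a half turn about z gives the same grasp; the last joint's range is limited). The gripper opens to 85 mm and grips with 20 to 120 N. Pads are 22 mm wide; open, the fingers measure 114 mm over their backs; the gripper's body (76 mm by 85 mm) begins 54 mm behind the grasp point. The pads swing forward as they close: fully open they stand 13 mm farther back than shut.
Start: joints at [1.076, 0.313, 1.498, -0, 1.331, -0.223], TCP at [140.957, 505.729, 231.294] pointing down, gripper open.
Joint ranges: [-2.94, 2.94], [-0.97, 2.17], [0.19, 2.56], [-1.23, 4.37], [0.02, 3.11], [-2.88, 2.88]. Speed limits (rad/s): [2.39, 2.39, 3.01, 3.14, 3.14, 3.14].

### API

Orientations are given as a unit quaternion [w, x, y, z].
In Python, from rig import ctrl gives the robot as it stands.
- The arm moves only by the tool send_rows, never from a script. Its argument "targets" is a list of rows, each a list of 7 numbers: the closure, from -1 (fully open) to 1 (shut), so that 0 is half open, then the shift along the tool's x, y, z in m, then the turn, a rotation vector about the tool's x, y, z in rad. In form: [[claw, dx, dy, dz, ax, ay, az], ...]. A call has exactly 10 rows; each row shifts and turns the commanded pose from where the row before left it, along the tool's axes as they then stand; what a row does not reach is not made up. A row lasts 1/8 s, in which the tool goes at most 62.5 mm and 10.7 degrees, less where a joint would pass 70% of its speed; a pose out of reach is approached as far as the arm can. A call with a gripper value outside its range is refused whole. The fingers move at their own pace and stop on an object; "squeeze" is the grip in N (left out, the last holds). Time passes only in rows, so rows that do not move let the fingers close, or fill a call up. It gives the time, the measured TCP pose, the force, the opening and the grip force at its end, in the units of the state.
- ctrl.sense(): the state, without advancing time (a new reading comes with each control period).
- ctrl.capture(name): name is "scene" or "top"; returns a dict with "img" (420x560x3 uint8, red, green, blue), "camera_matrix" (3x3 intrinsics, pixels), "R" (3x3) and "t" (3): a world point X has camera coordinates R X + t. Camera axes: x right, y down, z forward; pixel columns grow to the right and rows downward; lengths in mm; the calibration is good to about 2 mm. A picture is of the moment at which its call begins. There is no depth.
- ctrl.finish_job(): hands the job in; it is judged then, once.
Trained networks look in a picture, given as the dict that the camera call returned (one of the last four; its "shot" number tells which), for a name from the list of things; names that differ only in an ending like _2 or _b are one class to them, and where a whole thing is asked for, a point or a joint stands for the part that bears it (a point fixed in the world has none). Each returns a list of dicts, best first, with "score" (0 to 1); they miss things now and then, are a little off and sometimes report something else, mostly with a low value. They report only what shows in the picture. A call takes as long as a camera call. They do not tell look-alikes from the thing itself.
- ctrl.boxes_of(query, picture): "extent" ([left, top, width, height] in pixels, round what is visible of it).
- ctrl.landmark_of(query, picture): "point" ([column, row] in pixels: a listed point, or the origin of a listed thing).
The state is a dict: "time_s": time; "joints": joint angles; "dq": joint speeds; "tau": joint torques, N m; "eef_pos": TCP position; "ee_rot": TCP orientation; "force": force on the tool from outside, world axes, zero at the start; "wrist_torque": the same for the moment, N m; "grip_width": opening from 0.0 (shut) to 1.0 (fully open); "grip_force": force on a finger pad.
Only numpy, scipy, OpenCV 4.12 (cv2) and the standard library are available. Lean on these libraries where they do the work, as an engineer would, in place of code of your own. Each camera call takes 0.05 s, during which the arm holds its last target. There are 200 camera calls.

## Working session

There is one attempt and no reset: what is moved stays moved. The work goes in short steps, Python scripts to look and compute and a tool call to move; the robot and the scene stay as the last step left them, time stands still between calls to the robot, and variables do not carry over. Pictures are saved under pics/ and viewed, at most 10 in all, crops included, and the job is handed in when it is done.

Besides the shell and the picture viewer there is one more tool, called after ">>>" as name([rows], argument=value, ...), one row to a line, values as JSON. send_rows: Moves the arm, as the interface text tells. Its arguments: {"type":"object","properties":{"targets":{"type":"array"},"squeeze":{"type":"number"}},"required":["targets"]}

```bash
mkdir -p pics; ls
cat > h.py <<'E'
import numpy as np, cv2
from rig import ctrl
def ray(p,uv,z):
    K,R,t=[np.array(p[k],float) for k in("camera_matrix","R","t")]
    d=R.T@np.linalg.solve(K,[uv[0],uv[1],1]); c=-R.T@t
    return c+d*(z-c[2])/d[2]
def proj(p,X):
    K,R,t=[np.array(p[k],float) for k in("camera_matrix","R","t")]
    x=K@(R@np.array(X,float)+t); return x[:2]/x[2]
def save(p,n,crop=None,s=1):
    im=p["img"][:,:,::-1]
    if crop: a,b,c,d=crop; im=im[b:d,a:c]
    cv2.imwrite("pics/"+n,cv2.resize(im,None,fx=s,fy=s,interpolation=cv2.INTER_CUBIC))
E
python3 - <<'E'
from h import *
print(ctrl.sense())
a=ctrl.capture("scene");b=ctrl.capture("top")
cv2.imwrite("pics/a.png",a["img"][:,:,::-1]);save(b,"b.png",None,1.4)
for n,p in(("scene",a),("top",b)):
    print(n,-np.array(p["R"]).T@np.array(p["t"]))
    for q,z in(("nut",80),("wrench_ring",4),("wrench_grip",10),("mat",0),("manifold",0),("small_spanner",4)):
        for r in ctrl.landmark_of(q,p)[:4]: print(q,np.round(r["point"],1),round(r["score"],2),np.round(ray(p,r["point"],z),1))
E
```

```text
pics
{'time_s': 0.0, 'joints': array([ 1.07562253e+00,  3.13459607e-01,  1.49844443e+00,  1.36210093e-08,
        1.33100290e+00, -2.23389191e-01]), 'dq': array([-1.45273944e-03, -4.09237551e-04, -2.03485034e-04, -4.76454389e-05,
        8.90205724e-04, -2.49178874e-03]), 'tau': array([ 9.82009055e-05, -4.12268829e+01, -2.59737629e+01, -2.02131164e-04,
        4.23485355e-03,  4.31456010e-05]), 'eef_pos': array([140.8162128 , 505.49248668, 230.72739728]), 'ee_rot': array([-2.31057966e-04,  1.35474416e-01,  9.90780627e-01, -6.15179708e-04]), 'force': array([-1.38728994, -0.04310157, -0.07143261]), 'wrist_torque': array([-0.02570501, -0.01365605, -0.02065236]), 'grip_force': 0.0, 'grip_width': 0.99936618003492}
scene [1152.20118481 -355.85336346  793.25756879]
nut [174.3 282.9] 0.67 [ 548.9 -171.4   80. ]
wrench_ring [313.9 244.7] 0.87 [622.8 217.6   4. ]
wrench_ring [145.2 261.7] 0.8 [ 366.9 -175.8    4. ]
wrench_ring [349.9 151.6] 0.69 [355.2 673.4   4. ]
wrench_ring [279.  175.1] 0.58 [295.2 365.6   4. ]
wrench_grip [302.2 226.2] 0.88 [548.5 241.   10. ]
wrench_grip [119.6 263.8] 0.
[... 362 characters left out ...]
_spanner [288.6 254.6] 0.77 [604.1 137.5   4. ]
top [ 225.54173858  192.80364147 1752.99052872]
nut [384.  206.2] 0.62 [ 536.5 -160.    80. ]
wrench_ring [390. 263.] 0.91 [ 361.8 -186.6    4. ]
wrench_ring [212.6 287.6] 0.87 [288.1 391.9   4. ]
wrench_ring [121.4 274.7] 0.78 [332.7 689.4   4. ]
wrench_ring [265.4 188.1] 0.67 [616.5 218.4   4. ]
wrench_grip [406.1 275.7] 0.88 [ 319.7 -235.4   10. ]
wrench_grip [221.6 268.6] 0.69 [348.7 362.6  10. ]
wrench_grip [279.2 147.7] 0.65 [754.7 170.5  10. ]
wrench_grip [261.2 207.9] 0.55 [548.  232.7  10. ]
mat [275.1 206.9] 0.92 [552.8 186.5   0. ]
manifold [383.9 212.8] 0.95 [ 529.  -175.4    0. ]
small_spanner [289.9 191.2] 0.73 [605.  136.4   4. ]
```

View pics/a.png

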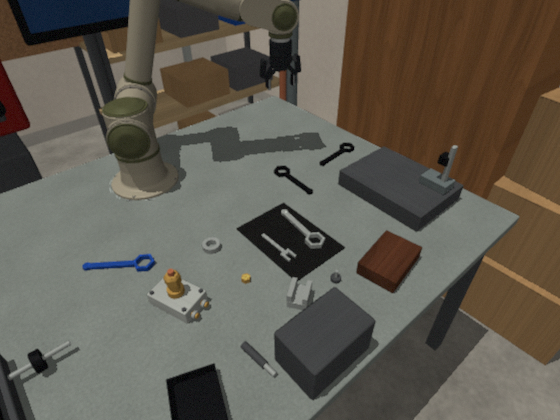

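View pics/b.png

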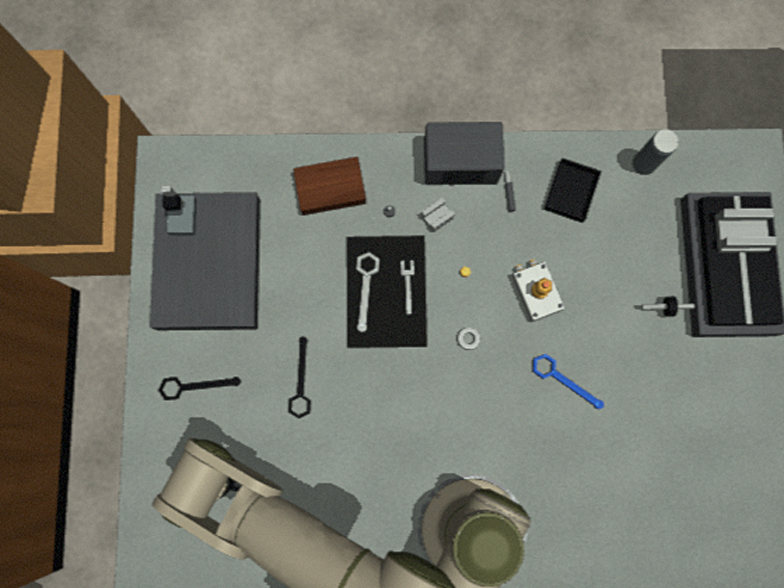

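The steel spanner lies on the mat: ring at (314,240) in scene and (262,188) in top. The two black ones (scene 283,172 and 347,148) and the blue one (145,262) are look-alikes, and the small open-ended one (285,250) isn't it either. The nut is at scene (174,285). I'll confirm both in one crop.

Run:
```python
from h import *
a=ctrl.capture("scene");b=ctrl.capture("top")
np.savez("s0.npz",**{k+n:np.array(p[k]) for n,p in(("a",a),("b",b)) for k in("img","camera_matrix","R","t")})
def c(p,x,y,w,h,s): return cv2.resize(p["img"][y:y+h,x:x+w,::-1],(w*s,h*s),interpolation=cv2.INTER_CUBIC)
A=c(a,145,260,66,64,6);B=c(b,360,180,50,50,6); C=c(a,235,200,110,80,3);D=c(b,245,165,66,86,3)
W=np.zeros((600,800,3),np.uint8)
W[:384,:396]=A;W[:300,400:700]=B;W[300:540,400:730]=C;W[384:384+216,:198]=D[:216,:198]
cv2.imwrite("pics/c.png",W)
print(a["camera_matrix"][0],b["camera_matrix"][0])
```

```text
[385.1720667    0.         283.89871673] [534.31628557   0.         273.02763057]
```

View pics/c.png

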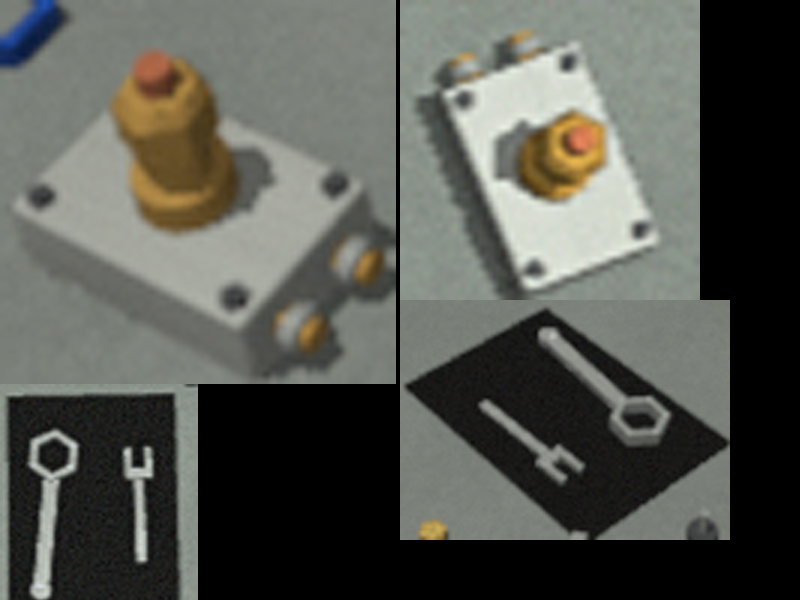

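The crop confirms it: the steel ring spanner on the mat, beside the smaller open-ended one, and the nut with its tube stub on the manifold. Next I'll fit rendered silhouettes to get sub-pixel poses.

```bash
cat > fit.py <<'E'
from h import *
from scipy.optimize import minimize
S=8
def hexa(af,ph=0): return [(af/3**.5*np.cos(a),af/3**.5*np.sin(a)) for a in np.radians(np.arange(0,360,60))+ph]
def circ(d): return [(d/2*np.cos(a),d/2*np.sin(a)) for a in np.linspace(0,2*np.pi,25)[:-1]]
def render(p,parts,pose,win):
    """parts: list of (bottom poly,z0,top poly,z1[,hole]) in own frame; soft mask in the window"""
    x,y,th=pose;x0,y0,w,h=win;c,s=np.cos(th),np.sin(th)
    M=np.zeros((h*S,w*S),np.uint8)
    P=lambda q,z:[np.round((proj(p,(x+c*u-s*v,y+s*u+c*v,z))-(x0,y0)+.5)*S).astype(np.int32) for u,v in q]
    for b,z0,t,z1,hole in parts:
        if hole is None: cv2.fillConvexPoly(M,cv2.convexHull(np.array(P(b,z0)+P(t,z1))),255)
        else:
            T=np.zeros_like(M);cv2.fillConvexPoly(T,cv2.convexHull(np.array(P(b,z0)+P(t,z1))),255)
            H=np.zeros_like(M);cv2.fillConvexPoly(H,np.array(P(hole,z0)),255)
            G=np.zeros_like(M);cv2.fillConvexPoly(G,np.array(P(hole,z1)),255)
            T[(H>0)&(G>0)]=0;M|=T
    return cv2.resize(M,(w,h),interpolation=cv2.INTER_AREA)/255.
def fit(p,parts,x0,win,obs,yaw=True):
    def f(v):
        m=render(p,parts,(v[0],v[1],v[2] if yaw else x0[2]),win); return ((cv2.GaussianBlur(m,(0,0),.5)-obs)**2).sum()
    n=3 if yaw else 2
    sx=np.array([[0]*n]+[list(np.eye(n)[i]*[8,8,.15][i]) for i in range(n)])+np.array(x0[:n])
    r=minimize(f,x0[:n],method="Nelder-Mead",options=dict(initial_simplex=sx,xatol=.01,fatol=.001)); return r.x,r.fun
def win(p,x,z,r,n=None):
    u=proj(p,(*x,z)); return int(u[0])-r,int(u[1])-r,2*r,2*r
def sub(p,w): x,y,a,b=w; return p["img"][y:y+b,x:x+a].astype(float)
def wrench(z):
    bar=[(-24,8),(-24,-8),(-162,-8),(-162,8)]
    return [(hexa(50.4,np.pi*0),z,hexa(50.4,0),z+14,hexa(36.4,0)),(bar,z,bar,z+12,None)]
nutfit=[(circ(41),40,circ(41),58,None),(circ(26),58,circ(26),80,None),(hexa(34),80,hexa(34),99,None),(hexa(34),99,hexa(26),106,None),(circ(15),106,circ(15),118,None)]
E
python3 - <<'E'
from fit import *
d=np.load("s0.npz");ps=[{k:d[k+n] for k in("img","camera_matrix","R","t")} for n in "ab"]
for p in ps:
    w=win(p,(575,228),10,48);im=sub(p,w);g=im.mean(2)
    # wrench: neutral bright on black mat; keep the blob at the wrench
    m=(g>70).astype(np.uint8);_,L=cv2.connectedComponents(m)
    u=proj(p,(548,235,12));l=L[int(round(u[1]))-w[1],int(round(u[0]))-w[0]]
    keep=cv2.dilate((L==l).astype(np.uint8),np.ones((3,3)));print("wrench px",(L==l).sum())
    obs=np.clip((g-22)/(np.percentile(g[L==l],60)-22),0,1)*keep
    for z in(4,): print(fit(p,wrench(z),[616,218,-.24],w,obs))
    w=win(p,(538,-165),80,20);im=sub(p,w);sat=(im[...,0]-im[...,2]);obs=np.clip(sat/60,0,1)
    obs*=obs>.3
    for y in(0,.35,.7): print("nut",fit(p,nutfit,[538,-165,y],w,obs))
E
```

```text
wrench px 423
(array([ 6.12571600e+02,  2.28293876e+02, -1.04203588e-01]), np.float64(18.69948809230896))
nut (array([ 5.40251875e+02, -1.71228845e+02, -3.58712346e-02]), np.float64(6.771014321985564))
nut (array([ 5.40267685e+02, -1.71224384e+02,  4.58818032e-01]), np.float64(11.472872738569002))
nut (array([ 540.55325887, -171.38069108,    0.9480859 ]), np.float64(7.0011937419954275))
wrench px 378
(array([ 6.14720004e+02,  2.28655135e+02, -9.62431339e-02]), np.float64(5.602426279004457))
nut (array([ 5.41522762e+02, -1.72026538e+02,  4.06157409e-02]), np.float64(18.72866487986726))
nut (array([ 5.41538490e+02, -1.72349575e+02,  3.63370519e-01]), np.float64(19.663120899895848))
nut (array([ 541.70231589, -172.26872749,    0.91743757]), np.float64(19.545874988249768))
```

>>> send_rows([
  [-1,-0.028,-0.027,0,0,0,0],
  [-1,-0.028,-0.027,0,0,0,0],
  [-1,-0.028,-0.027,0,0,0,0],
  [-1,-0.028,-0.027,0,0,0,0],
  [-1,-0.028,-0.027,0,0,0,0],
  [-1,-0.028,-0.027,0,0,0,0],
  [-1,-0.028,-0.027,0,0,0,0],
  [-1,-0.028,-0.027,0,0,0,0],
  [-1,-0.028,-0.027,0,0,0,0],
  [-1,-0.028,-0.027,0,0,0,0],
], squeeze=22)

```text
time_s: 2.05
eef_pos: [338.7, 169.3, 231.5]
ee_rot: [0.0, 0.136, 0.991, 0.0]
force: [0.2, 0.6, -0.2]
grip_width: 0.999
grip_force: 0.0
```

>>> send_rows([
  [-1,-0.028,-0.027,0,0,0,0],
  [-1,-0.028,-0.027,0,0,0,0],
  [-1,-0.028,-0.027,0,0,0,0],
  [-1,-0.028,-0.027,0,0,0,0],
  [-1,-0.028,-0.027,0,0,0,0],
  [-1,-0.028,-0.027,0,0,0,0],
  [-1,-0.028,-0.027,0,0,0,0],
  [-1,-0.028,-0.027,0,0,0,0],
  [-1,-0.028,-0.027,0,0,0,-0.13],
  [-1,-0.021,-0.02,0,0,0,-0.13],
])

```text
time_s: 3.3
eef_pos: [534.2, -155.5, 231.2]
ee_rot: [-0.0, 0.004, 1.0, -0.0]
force: [0.1, 0.1, -0.3]
grip_width: 1.003
grip_force: 0.0
```

```bash
cat >> h.py <<'E'
from scipy.spatial.transform import Rotation as Ro
def st():
    s=ctrl.sense(); R=Ro.from_quat(s["ee_rot"],scalar_first=True)
    yaw=np.degrees(np.arctan2(*R.as_matrix()[1::-1,0])); return s,R,yaw
def show():
    s,R,yaw=st();print("t",round(s["time_s"],2),"pos",np.round(s["eef_pos"],1),"yaw",round(yaw,2),"tilt",np.round(R.as_matrix()[:2,2],4),"F",np.round(s["force"],1),"M",np.round(s["wrist_torque"],2),"w",round(s["grip_width"],3),"gf",round(s["grip_force"],1),"j",np.round(s["joints"],2))
def go(x,y,z,yawt=None):
    "turn first (az), then shift in the turned axes (mm)"
    s,R,yaw=st(); d=np.array([x,y,z])-s["eef_pos"]; print("now shift",np.round(R.inv().apply(d),1))
    if yawt is not None:
        az=-np.radians((yawt-yaw+180)%360-180);R2=R*Ro.from_rotvec([0,0,az]);print("az",round(az,4),"then shift",np.round(R2.inv().apply(d),1))
E
python3 -c "
from h import *
show();go(540.9,-171.7,72,180-3)"
```

```text
t 3.3 pos [ 534.2 -155.5  231.2] yaw 179.51 tilt [-0.0001 -0.0001] F [ 0.1  0.1 -0.3] M [ 0.02  0.07 -0.01] w 1.003 gf 0.0 j [-0.49  0.38  1.4  -0.    1.36 -2.06]
now shift [ -6.9 -16.1 159.2]
az 0.0439 then shift [ -7.6 -15.8 159.2]
```

>>> send_rows([
  [-1,-0.004,-0.008,0,0,0,0.04],
  [-1,-0.004,-0.008,0.01,0,0,0],
  [-1,0,0,0.025,0,0,0],
  [-1,0,0,0.025,0,0,0],
  [-1,0,0,0.025,0,0,0],
  [-1,0,0,0.025,0,0,0],
  [-1,0,0,0.025,0,0,0],
  [-1,0,0,0.02,0,0,0],
  [-1,0,0,0.008,0,0,0],
  [-1,0,0,0,0,0,0],
])

```text
time_s: 4.55
eef_pos: [541.0, -169.9, 68.2]
ee_rot: [-0.0, 0.026, 1.0, 0.0]
force: [0.4, -0.0, 0.7]
grip_width: 1.001
grip_force: 0.0
```

```bash
python3 -c "
from h import *
show();go(540.9,-171.7,68,177)
a=ctrl.capture('scene');b=ctrl.capture('top')
A=a['img'][230:330,110:240,::-1];B=b['img'][150:250,330:430,::-1]
W=np.zeros((500,800,3),np.uint8);W[:400,:520]=cv2.resize(A,None,fx=4,fy=4);W[:280,520:]=cv2.resize(B,(280,280));cv2.imwrite('pics/d.png',W)"
```

```text
t 4.55 pos [ 541.  -169.9   68.2] yaw 177.01 tilt [-0.0004  0.0003] F [ 0.4 -0.   0.7] M [ 0.02 -0.01 -0.02] w 1.001 gf 0.0 j [-0.51  0.58  1.56  0.    1.01 -2.03]
now shift [-0.  -1.8  0.2]
az 0.0002 then shift [-0.  -1.8  0.2]
```

View pics/d.png

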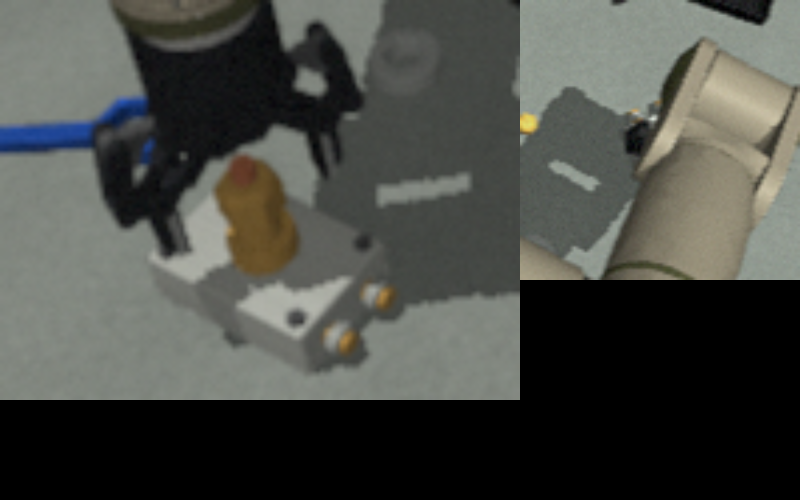

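The open fingers straddle the nut (tube top at crop 242,165), centred to within 2 mm. Closing gently.

>>> send_rows([
  [-1,0,-0.0018,0,0,0,0],
  [1,0,0,0,0,0,0],
  [1,0,0,0,0,0,0],
  [1,0,0,0,0,0,0],
  [1,0,0,0,0,0,0],
  [1,0,0,0,0,0,0],
  [1,0,0,0,0,0,0],
  [1,0,0,0,0,0,0],
  [1,0,0,0,0,0,0],
  [1,0,0,0,0,0,0],
], squeeze=22)

```text
time_s: 5.9
eef_pos: [541.6, -170.2, 68.9]
ee_rot: [0.0, 0.026, 1.0, 0.001]
force: [2.3, 10.6, 6.2]
grip_width: 0.395
grip_force: 23.3
```

```bash
python3 -c "
from h import *
show()"
```

```text
t 5.9 pos [ 541.6 -170.2   68.9] yaw 177.04 tilt [0.001  0.0027] F [ 2.3 10.6  6.2] M [ 1.67 -0.24 -0.  ] w 0.395 gf 23.3 j [-0.51  0.58  1.55  0.    1.01 -2.03]
```

>>> send_rows([
  [1,0,0.0015,0,0,0,0],
  [1,0,0,0,0,0,0.05],
  [1,0,0,0,0,0,0.05],
  [1,0,0,0,0,0,0.05],
  [1,0,0,0,0,0,0.05],
  [1,0,0,0,0,0,0.05],
  [1,0,0,0,0,0,0.05],
  [1,0,0,0,0,0,0.05],
  [1,0,0,0,0,0,0.05],
  [1,0,0,0,0,0,0.05],
])

```text
time_s: 7.15
eef_pos: [541.3, -171.1, 68.9]
ee_rot: [0.0, 0.249, 0.968, -0.0]
force: [-1.4, -0.9, 4.1]
grip_width: 0.397
grip_force: 23.2
```

```bash
python3 -c "
from h import *
show()"
```

```text
t 7.15 pos [ 541.3 -171.1   68.9] yaw 151.16 tilt [ 0.0007 -0.0012] F [-1.4 -0.9  4.1] M [-0.18  0.22  0.05] w 0.397 gf 23.2 j [-0.51  0.58  1.55 -0.    1.01 -1.58]
```

>>> send_rows([
  [1,0,0,0,0,0,0.03],
  [1,0,0,0,0,0,0.03],
  [1,0,0,0,0,0,0.03],
  [1,0,0,0,0,0,0.03],
  [1,0,0,0,0,0,0.03],
  [1,0,0,0,0,0,0.03],
  [1,0,0,0,0,0,0.03],
  [1,0,0,0,0,0,0.03],
  [1,0,0,0,0,0,0],
  [1,0,0,0,0,0,0],
])

```text
time_s: 8.4
eef_pos: [541.0, -171.5, 68.9]
ee_rot: [0.0, 0.362, 0.932, -0.001]
force: [-4.5, -4.3, 5.7]
grip_width: 0.395
grip_force: 23.5
```

```bash
python3 -c "
from h import *
show()"
```

```text
t 8.4 pos [ 541.  -171.5   68.9] yaw 137.52 tilt [-0.     -0.0018] F [-4.5 -4.3  5.7] M [-0.56  0.65  0.15] w 0.395 gf 23.5 j [-0.51  0.58  1.55 -0.    1.01 -1.34]
```

>>> send_rows([
  [1,0,-0.0008,0,0,0,0.02],
  [1,0,0,0,0,0,0.02],
  [1,0,0,0,0,0,0.02],
  [1,0,0,0,0,0,0.02],
  [1,0,0,0,0,0,0.02],
  [1,0,0,0,0,0,0],
  [1,0,0,0,0,0,0],
  [1,0,0,0,0,0,0],
  [1,0,0,0,0,0,0],
  [1,0,0,0,0,0,0],
])

```text
time_s: 9.65
eef_pos: [540.8, -171.7, 68.9]
ee_rot: [0.001, 0.408, 0.913, -0.001]
force: [-1.9, -1.3, 6.3]
grip_width: 0.394
grip_force: 25.0
```

```bash
python3 -c "
from h import *
show()"
```

```text
t 9.65 pos [ 540.8 -171.7   68.9] yaw 131.85 tilt [ 0.0006 -0.0017] F [-1.9 -1.3  6.3] M [-0.24  0.27  0.67] w 0.394 gf 25.0 j [-0.51  0.58  1.56 -0.    1.01 -1.24]
```

Wrist moment jumped to 0.67 N m (0.15 before), well over the 0.25 N m take-up, so this is the stop. The nut is finger-tight after 45° of turning. Easing off and releasing.

>>> send_rows([
  [1,0,0,0,0,0,-0.01],
  [-1,0,0,0,0,0,0],
  [-1,0,0,0,0,0,0],
  [-1,0,0,0,0,0,0],
  [-1,0,0,0,0,0,0],
  [-1,0,0,-0.02,0,0,0],
  [-1,0,0,-0.025,0,0,0],
  [-1,0,0,-0.025,0,0,0],
  [-1,0,0,-0.025,0,0,0],
  [-1,0,0,-0.01,0,0,0],
])

```text
time_s: 10.9
eef_pos: [541.0, -171.3, 174.5]
ee_rot: [0.001, 0.404, 0.915, -0.0]
force: [-0.3, 0.0, -0.1]
grip_width: 0.997
grip_force: 0.0
```

```bash
python3 -c "
from h import *
show();go(543.9,235.5,120,174.3)"
```

```text
t 10.9 pos [ 541.  -171.3  174.5] yaw 132.34 tilt [ 0.0017 -0.0009] F [-0.3  0.  -0.1] M [0.04 0.   0.04] w 0.997 gf 0.0 j [-0.51  0.45  1.45  0.    1.24 -1.25]
now shift [298.8 276.1  54.1]
az -0.7324 then shift [ 37.6 405.1  54.1]
```

>>> send_rows([
  [-1,0.0427,0.0394,0,0,0,0],
  [-1,0.0427,0.0394,0,0,0,0],
  [-1,0.0427,0.0394,0,0,0,0],
  [-1,0.0427,0.0394,0,0,0,0],
  [-1,0.0427,0.0394,0,0,0,0],
  [-1,0.0427,0.0394,0,0,0,0],
  [-1,0.0427,0.0394,0,0,0,0],
  [-1,0,0,0,0,0,-0.18],
  [-1,0,0,0,0,0,-0.18],
  [-1,0,0,0,0,0,-0.18],
])

```text
time_s: 12.15
eef_pos: [542.8, 235.7, 172.4]
ee_rot: [-0.001, 0.142, 0.99, -0.0]
force: [-0.2, -0.9, -0.4]
grip_width: 0.999
grip_force: 0.0
```

Run:
```python
from fit import *
show();go(543.9,235.5,120,174.3)
p=ctrl.capture("scene")
w=win(p,(541,-171),80,20);im=sub(p,w);obs=np.clip((im[...,0]-im[...,2])/60,0,1);obs*=obs>.3
for y in(0,.2,.4,.6,.8): 
    r=fit(p,nutfit,[541,-171.5,y],w,obs);print(np.round(r[0],2),r[1],np.degrees(r[0][2])%60)
```

```text
t 12.15 pos [542.8 235.7 172.4] yaw 163.64 tilt [-0.0014 -0.0003] F [-0.2 -0.9 -0.4] M [-0.05 -0.04  0.04] w 0.999 gf 0.0 j [ 0.21  0.51  1.37  0.    1.27 -1.07]
now shift [-1.2  0.2 52.4]
az -0.186 then shift [-1.2 -0.  52.4]
[ 5.4003e+02 -1.7133e+02  2.0000e-01] 6.543022256753229 11.60035711652703
[ 5.4011e+02 -1.7136e+02  2.0000e-01] 6.617108444959973 11.325149698483687
[ 5.4031e+02 -1.7132e+02  2.5000e-01] 6.698079467878923 14.301349993628842
[ 5.4034e+02 -1.7137e+02  1.6000e-01] 6.479278309586871 8.985370084993002
[ 540.28 -171.34    1.2 ] 6.74750503469897 8.52098031394614
```

>>> send_rows([
  [-1,-0.001,0,0,0,0,-0.093],
  [-1,0,0,0.01,0,0,-0.093],
  [-1,0,0,0.025,0,0,0],
  [-1,0,0,0.03,0,0,0],
  [-1,0,0,0.03,0,0,0],
  [-1,0,0,0.03,0,0,0],
  [-1,0,0,0.02,0,0,0],
  [-1,0,0,0.012,0,0,0],
  [-1,0,0,0.006,0,0,0],
  [-1,0,0,0,0,0,0],
])

```text
time_s: 13.45
eef_pos: [544.2, 235.3, 10.4]
ee_rot: [0.0, 0.053, 0.999, 0.0]
force: [0.5, -0.2, -0.4]
grip_width: 1.001
grip_force: 0.0
```

```bash
python3 -c "
from h import *
show();go(543.9,235.5,6,174.3)"
```

```text
t 13.45 pos [544.2 235.3  10.4] yaw 173.9 tilt [0.0001 0.    ] F [ 0.5 -0.2 -0.4] M [-0.02  0.03 -0.04] w 1.001 gf 0.0 j [ 0.21  0.71  1.5   0.    0.93 -1.25]
now shift [0.3 0.2 4.4]
az -0.0069 then shift [0.3 0.2 4.4]
```

>>> send_rows([
  [-1,0,0,0.004,0,0,0],
  [1,0,0,0,0,0,0],
  [1,0,0,0,0,0,0],
  [1,0,0,0,0,0,0],
  [1,0,0,0,0,0,0],
  [1,0,0,0,0,0,0],
  [1,0,0,0,0,0,0],
  [1,0,0,0,0,0,0],
  [1,0,0,0,0,0,0],
  [1,0,0,0,0,0,0],
], squeeze=70)

```text
time_s: 14.7
eef_pos: [544.3, 235.3, 6.7]
ee_rot: [0.0, 0.053, 0.999, 0.0]
force: [-0.6, 0.3, 5.7]
grip_width: 0.16
grip_force: 70.2
```

```bash
python3 -c "
from h import *
show()"
```

```text
t 14.7 pos [544.3 235.3   6.7] yaw 173.94 tilt [0.0005 0.0001] F [-0.6  0.3  5.7] M [-0.09  0.29  0.03] w 0.16 gf 70.2 j [ 0.21  0.71  1.5  -0.    0.92 -1.25]
```

>>> send_rows([
  [1,0,0,-0.005,0,0,0],
  [1,0,0,-0.01,0,0,0],
  [1,0,0,-0.02,0,0,0],
  [1,0,0,-0.025,0,0,0],
  [1,0,0,-0.025,0,0,0],
  [1,0,0,-0.025,0,0,0],
  [1,0,0,-0.025,0,0,0],
  [1,0,0,-0.015,0,0,0],
  [1,0,0,0,0,0,0],
  [1,0,0,0,0,0,0],
])

```text
time_s: 15.95
eef_pos: [543.6, 235.1, 155.2]
ee_rot: [-0.001, 0.053, 0.999, -0.0]
force: [0.5, 0.3, -2.6]
grip_width: 0.16
grip_force: 69.4
```

Run:
```python
from fit import *
show()
s,R,yaw=st();x,y,z=s["eef_pos"];th=np.radians(yaw-180)
p=ctrl.capture("scene")
rx,ry=x+70*np.cos(th),y+70*np.sin(th)
cv2.imwrite("pics/e.png",cv2.resize(p["img"][130:290,230:390,::-1],None,fx=4,fy=4)[:600])
print("predicted",rx,ry,th, proj(p,(rx,ry,z-2.7)))
print([ (np.round(r["point"],1),r["score"],np.round(ray(p,r["point"],z-2.7),1)) for r in ctrl.landmark_of("wrench_ring",p)[:4]])
w=win(p,(rx,ry),z,22);g=sub(p,w);sat=g.max(2)-g.min(2);print(np.round(g.mean(2)).astype(int)[::4,::2])
```

```text
t 15.95 pos [543.6 235.1 155.2] yaw 173.94 tilt [-0.0018 -0.0004] F [ 0.5  0.3 -2.6] M [ 0.02 -0.02 -0.01] w 0.16 gf 69.4 j [ 0.21  0.53  1.39 -0.    1.23 -1.25]
predicted 613.2119415149828 227.73958534949182 -0.10579089006520935 [316.91425223 201.32678807]
[(array([145.4, 265.3]), 0.76, array([ 524.8, -214. ,  152.5])), (array([317.5, 203.4]), 0.69, array([620.4, 222.8, 152.5])), (array([283.3, 172.9]), 0.6, array([456.2, 246.4, 152.5])), (array([345.7, 148.4]), 0.51, array([483.7, 484.1, 152.5]))]
[[ 24  15  20  18  19   8  55  48 114 127 124 127 129 125 127 128 126 127
  127 127 124 124]
 [ 43  21  19  75  30  14  38  50 127 127 131 128 128 127 129 130 128 126
  128 124 128 127]
 [ 45  17  21  77  70  71  53 107 127 127 125 129 127 128 129 130 129 127
  126 125 127 127]
 [ 67  61  57  80  76  82  79  84  50  56 128 129 128 129 128 131 129 126
  127 125 125 126]
 [ 68  70  66  68  67  73  87 120 131  90  83  85  86  81  77 107 127 125
  126 126 124 121]
 [ 70  67  73  69  71  72 106 150  86  73  75  73  74  72  72  99 148 122
  125 126 126 128]
 [ 69  69  72  70  71  73  82  91 114 139 116 104 116 118 140 141  71  71
  102 116 126 127]
 [ 67  71  70  69  70  70  71  72  80  92  87  90  92  89  91  76  68  68
   68  66  68  67]
 [ 48  68  74  70  71  70  69  68  71  69  72  68  68  98 125 127 115  67
   68  69  69  67]
 [  7   9  16  52  72  71  71  67  71  69  68 118 123 124 104  71  68  70
   67  69  71  71]
 [ 23  17  11  14  20  24  57  66  66  92  85  69  70  67  71  69  68  70
   70  70  70  69]]
```

View pics/e.png

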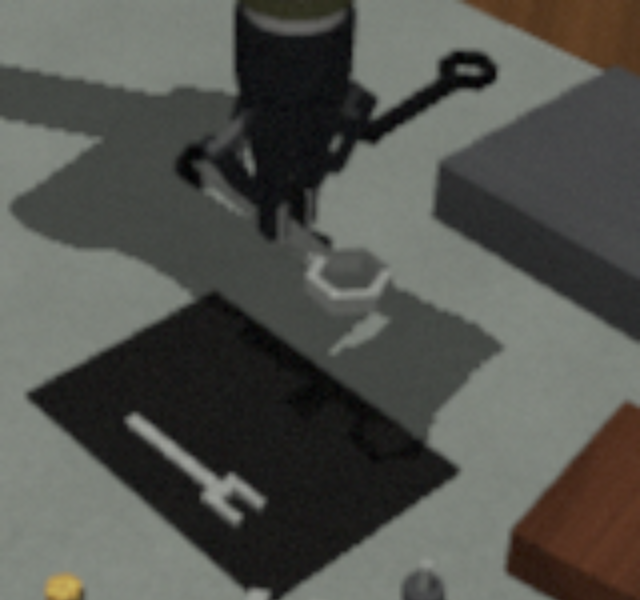

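The spanner is held level in the pads with its ring at about (317,199), as predicted. Moving it above the nut.

```bash
python3 -c "
from h import *
go(472.8,-186,155,192)"
```

```text
now shift [  26.  -426.3    0.5]
az -0.3153 then shift [ 156.9 -397.2    0.5]
```

>>> send_rows([
  [1,0.0015,-0.025,0,0,0,0],
  [1,0.003,-0.05,0,0,0,0],
  [1,0.003,-0.05,0,0,0,0],
  [1,0.003,-0.05,0,0,0,0],
  [1,0.003,-0.05,0,0,0,0],
  [1,0.003,-0.05,0,0,0,0],
  [1,0.003,-0.05,0,0,0,0],
  [1,0.003,-0.05,0,0,0,0],
  [1,0.003,-0.05,0,0,0,-0.1],
  [1,0,0,0,0,0,-0.1],
])

```text
time_s: 17.3
eef_pos: [473.1, -187.5, 155.7]
ee_rot: [-0.0, -0.047, 0.999, 0.0]
force: [0.1, 1.9, -2.0]
grip_width: 0.161
grip_force: 69.4
```

```bash
python3 -c "
from h import *
show()
go(472.8,-186,155,192)"
```

```text
t 17.3 pos [ 473.1 -187.5  155.7] yaw -174.65 tilt [-0.0007 -0.    ] F [ 0.1  1.9 -2. ] M [ 0.01 -0.04  0.06] w 0.161 gf 69.4 j [-0.61  0.35  1.65 -0.    1.14 -2.27]
now shift [0.1 1.5 0.7]
az -0.1161 then shift [-0.   1.5  0.7]
```

>>> send_rows([
  [1,0,0,0,0,0,-0.06],
  [1,0,0,0,0,0,-0.056],
  [1,0,0.0015,0.005,0,0,0],
  [1,0,0,0.01,0,0,0],
  [1,0,0,0.01,0,0,0],
  [1,0,0,0.005,0,0,0],
  [1,0,0,0,0,0,0],
  [1,0,0,0,0,0,0],
  [1,0,0,0,0,0,0],
  [1,0,0,0,0,0,0],
])

```text
time_s: 18.55
eef_pos: [473.6, -183.2, 126.4]
ee_rot: [0.0, -0.105, 0.994, -0.0]
force: [-0.1, -0.5, -2.0]
grip_width: 0.156
grip_force: 69.4
```

Run:
```python
from fit import *
show();go(472.8,-186,126,192)
s,R,yaw=st();x,y,z=s["eef_pos"];th=np.radians(yaw-180)
p=ctrl.capture("scene");im=cv2.resize(p["img"][200:320,110:240,::-1],None,fx=6,fy=6,interpolation=cv2.INTER_CUBIC)[:600]
# overlay of the predicted ring (top inner/outer) for comparison
c,sn=np.cos(th),np.sin(th);rx,ry=x+69.7*c,y+69.7*sn
for h,zz,col in((hexa(50.4),z-2.7+14,(0,0,255)),(hexa(36.4),z-2.7+14,(0,255,0)),(hexa(50.4),z-2.7,(255,0,0))):
    q=np.array([(proj(p,(rx+c*u-sn*v,ry+sn*u+c*v,zz))-(110,200)+.5)*6 for u,v in h]);cv2.polylines(im,[q.astype(np.int32)],True,col,1)
for z0 in(118,):
    q=np.array([(proj(p,(541+u,-171.5+v,z0))-(110,200)+.5)*6 for u,v in circ(15)]);cv2.polylines(im,[q.astype(np.int32)],True,(255,255,0),1)
cv2.imwrite("pics/f.png",im)
```

```text
t 18.55 pos [ 473.6 -183.2  126.4] yaw -167.96 tilt [ 0.0002 -0.0002] F [-0.1 -0.5 -2. ] M [ 0.02 -0.04 -0.09] w 0.156 gf 69.4 j [-0.6   0.39  1.69 -0.    1.07 -2.38]
now shift [ 1.3 -2.5  0.4]
az 0.0008 then shift [ 1.3 -2.5  0.4]
```

View pics/f.png

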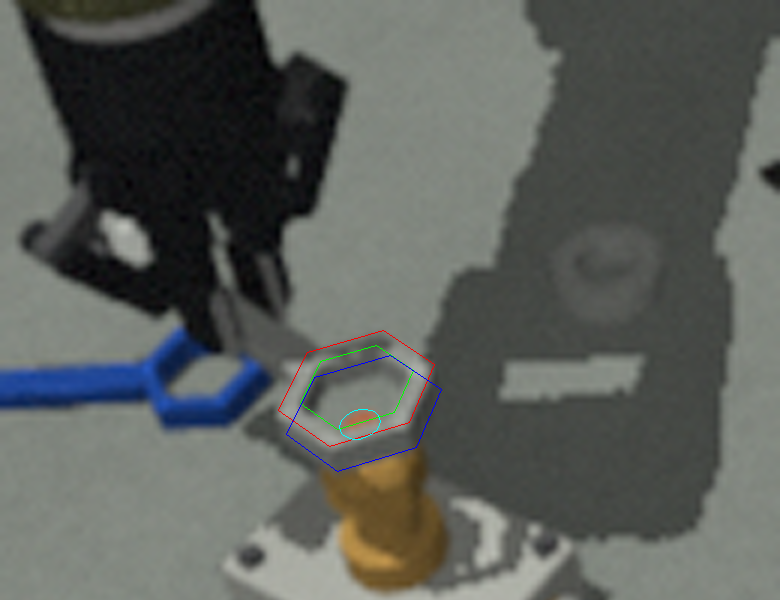

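The overlay matches the ring and the tube stub. Correcting 2.5 mm, then lowering over the tube.

>>> send_rows([
  [1,0.0013,-0.0025,0,0,0,0],
  [1,0,0,0,0,0,0],
  [1,0,0,0.004,0,0,0],
  [1,0,0,0.004,0,0,0],
  [1,0,0,0.004,0,0,0],
  [1,0,0,0.004,0,0,0],
  [1,0,0,0,0,0,0],
  [1,0,0,0,0,0,0],
  [1,0,0,0,0,0,0],
  [1,0,0,0,0,0,0],
])

```text
time_s: 19.85
eef_pos: [472.8, -185.9, 110.4]
ee_rot: [0.0, -0.105, 0.994, -0.0]
force: [-0.3, -0.8, -2.8]
grip_width: 0.161
grip_force: 69.4
```

```bash
python3 -c "
from h import *
show()
go(472.8,-186,110,192)"
```

```text
t 19.85 pos [ 472.8 -185.9  110.4] yaw -167.96 tilt [ 0.0002 -0.0001] F [-0.3 -0.8 -2.8] M [ 0.01 -0.02  0.06] w 0.161 gf 69.4 j [-0.61  0.41  1.7  -0.    1.03 -2.39]
now shift [ 0.  -0.   0.4]
az 0.0008 then shift [ 0.  -0.   0.4]
```

Lowering slowly over the chamfer (underside from 107.7 to about 98 mm).

>>> send_rows([
  [1,0,0,0.002,0,0,0],
  [1,0,0,0.002,0,0,0],
  [1,0,0,0.002,0,0,0],
  [1,0,0,0.002,0,0,0],
  [1,0,0,0.001,0,0,0],
  [1,0,0,0.001,0,0,0],
  [1,0,0,0.001,0,0,0],
  [1,0,0,0.001,0,0,0],
  [1,0,0,0,0,0,0],
  [1,0,0,0,0,0,0],
])

```text
time_s: 21.1
eef_pos: [472.7, -185.8, 98.2]
ee_rot: [-0.0, -0.105, 0.994, 0.0]
force: [-0.4, 3.0, -2.5]
grip_width: 0.162
grip_force: 69.5
```

```bash
python3 -c "
from h import *
show()"
```

```text
t 21.1 pos [ 472.7 -185.8   98.2] yaw -167.95 tilt [-0.0003  0.0003] F [-0.4  3.  -2.5] M [ 0.44 -0.    0.14] w 0.162 gf 69.5 j [-0.61  0.43  1.72  0.    1.   -2.39]
```

>>> send_rows([
  [1,0,0.0005,0.001,0,0,0],
  [1,0,0,0.001,0,0,0],
  [1,0,0,0.0015,0,0,0],
  [1,0,0,0.0015,0,0,0],
  [1,0,0,0.0015,0,0,0],
  [1,0,0,0.0015,0,0,0],
  [1,0,0,0.0015,0,0,0],
  [1,0,0,0.0015,0,0,0],
  [1,0,0,0,0,0,0],
  [1,0,0,0,0,0,0],
])

```text
time_s: 22.35
eef_pos: [472.6, -185.4, 87.3]
ee_rot: [-0.0, -0.105, 0.994, 0.0]
force: [0.5, 0.9, -3.4]
grip_width: 0.159
grip_force: 69.4
```

```bash
python3 -c "
from h import *
show()"
```

```text
t 22.35 pos [ 472.6 -185.4   87.3] yaw -167.95 tilt [-0.0002  0.0001] F [ 0.5  0.9 -3.4] M [0.15 0.03 0.09] w 0.159 gf 69.4 j [-0.6   0.44  1.73 -0.    0.97 -2.39]
```

>>> send_rows([
  [1,0,0.0014,0,0,0,0.02],
  [1,0,0.0014,0,0,0,0.02],
  [1,0,0.0014,0,0,0,0.02],
  [1,0,0.0014,0,0,0,0.02],
  [1,0,0.0014,0,0,0,0.02],
  [1,-0.0001,0,0,0,0,0],
  [1,0,0,0,0,0,0],
  [1,0,0,0,0,0,0],
  [1,0,0,0,0,0,0],
  [1,0,0,0,0,0,0],
])

```text
time_s: 23.6
eef_pos: [471.6, -178.5, 87.3]
ee_rot: [-0.0, -0.055, 0.998, 0.0]
force: [-1.7, 3.6, -2.2]
grip_width: 0.158
grip_force: 69.5
```

```bash
cat >> h.py <<'E'
def ring():
    s,R,yaw=st();X=R.as_matrix()[:,0];show();print("ring",np.round(s["eef_pos"]-69.7*X,2)[:2],"F along tool",np.round(R.inv().apply(s["force"]),1))
E
python3 -c "
from h import *
ring()"
```

```text
t 23.6 pos [ 471.6 -178.5   87.3] yaw -173.68 tilt [-0.0001  0.0001] F [-1.7  3.6 -2.2] M [0.56 0.19 0.29] w 0.158 gf 69.5 j [-0.59  0.43  1.74  0.    0.97 -2.28]
ring [ 540.85 -170.83] F along tool [1.3 3.7 2.2]
```

>>> send_rows([
  [1,0,0.0006,0,0,0,0],
  [1,0,0.0014,0,0,0,0.02],
  [1,0,0.0014,0,0,0,0.02],
  [1,0,0.0014,0,0,0,0.02],
  [1,0,0,0,0,0,0],
  [1,0,0,0,0,0,0],
  [1,0,0,0,0,0,0],
  [1,0,0,0,0,0,0],
  [1,0,0,0,0,0,0],
  [1,0,0,0,0,0,0],
])

```text
time_s: 24.85
eef_pos: [471.2, -173.9, 87.4]
ee_rot: [0.0, -0.025, 1.0, -0.0]
force: [-0.6, -3.4, -2.8]
grip_width: 0.16
grip_force: 69.5
```

```bash
cat >> h.py <<'E'
def nutM():
    "moment about the nut axis and side force, on the tool"
    s,R,yaw=st();r=-69.7*R.as_matrix()[:,0];F=s["force"];print("moment at nut",round(s["wrist_torque"][2]-(r[0]*F[1]-r[1]*F[0])/1e3,3))
E
python3 -c "
from h import *
ring();nutM()"
```

```text
t 24.85 pos [ 471.2 -173.9   87.4] yaw -177.12 tilt [ 0.0002 -0.0003] F [-0.6 -3.4 -2.8] M [-0.49  0.1   0.25] w 0.16 gf 69.5 j [-0.59  0.43  1.74 -0.    0.97 -2.21]
ring [ 540.84 -170.4 ] F along tool [ 0.8 -3.4  2.8]
moment at nut 0.489
```

>>> send_rows([
  [1,-0.0001,0.0035,0,0,0,0.05],
  [1,-0.0001,0.0035,0,0,0,0.05],
  [1,-0.0001,0.0035,0,0,0,0.05],
  [1,-0.0001,0.0035,0,0,0,0.05],
  [1,-0.0001,0.0035,0,0,0,0.05],
  [1,0,0,0,0,0,0],
  [1,0,0,0,0,0,0],
  [1,0,0,0,0,0,0],
  [1,0,0,0,0,0,0],
  [1,0,0,0,0,0,0],
])

```text
time_s: 26.1
eef_pos: [472.4, -156.9, 87.4]
ee_rot: [-0.0, 0.1, 0.995, -0.001]
force: [-2.2, -5.4, -2.8]
grip_width: 0.162
grip_force: 69.5
```

```bash
python3 -c "
from h import *
ring();nutM()"
```

```text
t 26.1 pos [ 472.4 -156.9   87.4] yaw 168.57 tilt [-0.0003 -0.0011] F [-2.2 -5.4 -2.8] M [-0.97  0.36  0.29] w 0.162 gf 69.5 j [-0.56  0.42  1.76 -0.    0.96 -1.93]
ring [ 540.69 -170.72] F along tool [ 1.1 -5.7  2.8]
moment at nut 0.686
```

>>> send_rows([
  [1,-0.0001,0.0035,0,0,0,0.05],
  [1,-0.0001,0.0035,0,0,0,0.05],
  [1,-0.0001,0.0035,0,0,0,0.05],
  [1,-0.0001,0.0035,0,0,0,0.05],
  [1,-0.0001,0.0035,0,0,0,0.05],
  [1,-0.0001,0.0035,0,0,0,0.05],
  [1,-0.0001,0.0035,0,0,0,0.05],
  [1,-0.0001,0.0035,0,0,0,0.05],
  [1,0,0,0,0,0,0],
  [1,0,0,0,0,0,0],
])

```text
time_s: 27.35
eef_pos: [482.9, -131.5, 87.3]
ee_rot: [-0.0, 0.295, 0.955, -0.001]
force: [-5.4, -8.2, -1.7]
grip_width: 0.161
grip_force: 69.5
```

Run:
```python
from fit import *
ring();nutM()
s,R,yaw=st();x,y,z=s["eef_pos"];th=np.radians(yaw-180)
p=ctrl.capture("scene");o=(130,240);im=cv2.resize(p["img"][240:310,130:215,::-1],None,fx=7,fy=7,interpolation=cv2.INTER_CUBIC)
c,sn=np.cos(th),np.sin(th);rx,ry=x+69.7*c,y+69.7*sn
for h,zz,col in((hexa(50.4),z-2.7+14,(0,0,255)),(hexa(36.4),z-2.7+14,(0,255,0))):
    q=np.array([(proj(p,(rx+c*u-sn*v,ry+sn*u+c*v,zz))-o+.5)*7 for u,v in h]);cv2.polylines(im,[q.astype(np.int32)],True,col,1)
cv2.imwrite("pics/g.png",im)
```

```text
t 27.35 pos [ 482.9 -131.5   87.3] yaw 145.63 tilt [-0.0013 -0.0012] F [-5.4 -8.2 -1.7] M [-1.3   0.85  0.04] w 0.161 gf 69.5 j [-0.5   0.43  1.75 -0.    0.97 -1.47]
ring [ 540.46 -170.86] F along tool [-0.2 -9.8  1.7]
moment at nut 0.722
```

View pics/g.png

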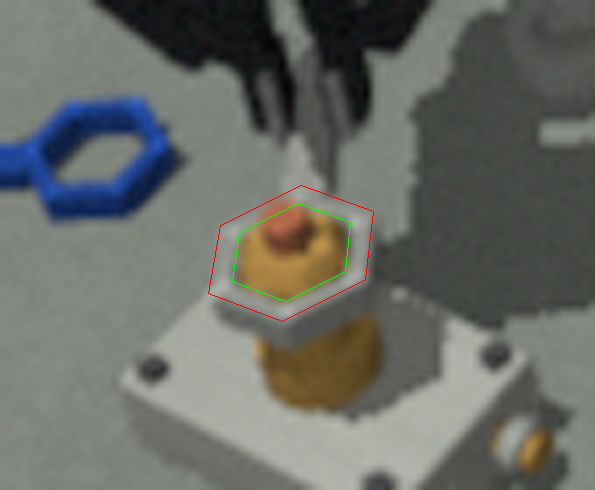

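The overlay follows the ring, so the spanner isn't slipping in the grip. Doing the last 0.418 rad.

>>> send_rows([
  [1,-0.0001,0.0035,0,0,0,0.05],
  [1,-0.0001,0.0035,0,0,0,0.05],
  [1,-0.0001,0.0035,0,0,0,0.05],
  [1,-0.0001,0.0035,0,0,0,0.05],
  [1,-0.0001,0.0035,0,0,0,0.05],
  [1,-0.0001,0.0035,0,0,0,0.05],
  [1,-0.0001,0.0035,0,0,0,0.05],
  [1,-0.0001,0.0035,0,0,0,0.05],
  [1,0,0.0012,0,0,0,0.018],
  [1,0,0,0,0,0,0],
])

```text
time_s: 28.65
eef_pos: [503.5, -111.8, 87.1]
ee_rot: [-0.001, 0.487, 0.873, -0.001]
force: [-7.2, -8.9, -1.7]
grip_width: 0.163
grip_force: 69.6
```

```bash
python3 -c "
from h import *
ring();nutM()"
```

```text
t 28.65 pos [ 503.5 -111.8   87.1] yaw 121.67 tilt [-0.0028 -0.0015] F [-7.2 -8.9 -1.7] M [-1.61  1.14 -0.04] w 0.163 gf 69.6 j [-0.44  0.46  1.7  -0.    0.99 -1.  ]
ring [ 540.09 -171.09] F along tool [ -3.8 -10.8   1.7]
moment at nut 0.712
```

>>> send_rows([
  [1,0,-0.0021,0,0,0,-0.03],
  [1,0,-0.0021,0,0,0,-0.03],
  [1,0,-0.0021,0,0,0,-0.03],
  [1,0,-0.0021,0,0,0,-0.03],
  [1,0,-0.0021,0,0,0,-0.03],
  [1,0,0,0,0,0,0],
  [1,0,0,0,0,0,0],
  [1,0,0,0,0,0,0],
  [1,0,0,0,0,0,0],
  [1,0,0,0,0,0,0],
])

```text
time_s: 29.9
eef_pos: [495.7, -117.4, 87.3]
ee_rot: [0.0, 0.421, 0.907, -0.0]
force: [-2.8, -5.6, -3.7]
grip_width: 0.164
grip_force: 69.5
```

```bash
python3 -c "
from h import *
ring();nutM()"
```

```text
t 29.9 pos [ 495.7 -117.4   87.3] yaw 130.2 tilt [-0.0003 -0.0006] F [-2.8 -5.6 -3.7] M [-0.99  0.39 -0.29] w 0.164 gf 69.5 j [-0.46  0.44  1.72 -0.    0.98 -1.16]
ring [ 540.74 -170.6 ] F along tool [-2.5 -5.8  3.7]
moment at nut 0.114
```

>>> send_rows([
  [1,-0.0003,-0.0008,0,0,0,0],
  [1,0,0,0,0,0,0],
  [1,0,0,0,0,0,0],
  [1,0,0,-0.002,0,0,0],
  [1,0,0,-0.002,0,0,0],
  [1,0,0,-0.002,0,0,0],
  [1,0,0,-0.002,0,0,0],
  [1,0,0,-0.002,0,0,0],
  [1,0,0,0,0,0,0],
  [1,0,0,0,0,0,0],
])

```text
time_s: 31.15
eef_pos: [495.5, -117.5, 97.4]
ee_rot: [0.0, 0.42, 0.907, 0.0]
force: [-1.5, -3.0, -4.2]
grip_width: 0.163
grip_force: 69.4
```

```bash
python3 -c "
from h import *
ring();nutM()"
```

```text
t 31.15 pos [ 495.5 -117.5   97.4] yaw 130.28 tilt [0.0001 0.    ] F [-1.5 -3.  -4.2] M [-0.44  0.25 -0.22] w 0.163 gf 69.4 j [-0.46  0.43  1.71  0.    1.   -1.17]
ring [ 540.56 -170.67] F along tool [-1.3 -3.1  4.2]
moment at nut -0.003
```

Clear, no moment. Lifting off over the tube.

>>> send_rows([
  [1,0,-0.0004,-0.003,0,0,0],
  [1,0,0,-0.004,0,0,0],
  [1,0,0,-0.005,0,0,0],
  [1,0,0,-0.008,0,0,0],
  [1,0,0,-0.01,0,0,0],
  [1,0,0,-0.015,0,0,0],
  [1,0,0,-0.015,0,0,0],
  [1,0,0,-0.01,0,0,0],
  [1,0,0,0,0,0,0],
  [1,0,0,0,0,0,0],
])

```text
time_s: 32.4
eef_pos: [494.9, -117.7, 166.9]
ee_rot: [-0.0, 0.42, 0.907, 0.0]
force: [-0.3, -0.3, -3.3]
grip_width: 0.158
grip_force: 69.5
```

```bash
python3 -c "
from h import *
show()
go(544,235.4,155,174)"
```

```text
t 32.4 pos [ 494.9 -117.7  166.9] yaw 130.28 tilt [-0.0008  0.0004] F [-0.3 -0.3 -3.3] M [ 0.03 -0.01 -0.04] w 0.158 gf 69.5 j [-0.46  0.34  1.64 -0.    1.16 -1.17]
now shift [237.7 265.7  12. ]
az -0.7631 then shift [-11.9 356.3  12. ]
```

>>> send_rows([
  [1,0.017,0.019,0,0,0,0],
  [1,0.034,0.038,0,0,0,0],
  [1,0.034,0.038,0,0,0,0],
  [1,0.034,0.038,0,0,0,0],
  [1,0.034,0.038,0,0,0,0],
  [1,0.034,0.038,0,0,0,0],
  [1,0.034,0.038,0,0,0,0],
  [1,0.017,0.019,0,0,0,-0.15],
  [1,0,0,0,0,0,-0.15],
  [1,0,0,0,0,0,-0.15],
])

```text
time_s: 33.65
eef_pos: [543.9, 236.1, 166.3]
ee_rot: [-0.001, 0.205, 0.979, -0.0]
force: [0.9, -1.1, -2.8]
grip_width: 0.162
grip_force: 69.5
```

>>> send_rows([
  [1,0,0,0,0,0,-0.15],
  [1,0,0,0,0,0,-0.1],
  [1,0,0,0,0,0,-0.063],
  [1,0,0,0.02,0,0,0],
  [1,0,0,0.025,0,0,0],
  [1,0,0,0.025,0,0,0],
  [1,0,0,0.025,0,0,0],
  [1,0,0,0.02,0,0,0],
  [1,0,0,0,0,0,0],
  [1,0,0,0,0,0,0],
])

```text
time_s: 34.9
eef_pos: [544.6, 235.8, 52.9]
ee_rot: [0.0, 0.052, 0.999, 0.0]
force: [0.1, -0.8, -2.0]
grip_width: 0.159
grip_force: 69.5
```

Run:
```python
from fit import *
show();go(544,235.4,7.5,174)
p=ctrl.capture("scene")
w=win(p,(541,-171),80,20);im=sub(p,w);obs=np.clip((im[...,0]-im[...,2])/60,0,1);obs*=obs>.3
for y in(0,.2,.4,.6,.8): 
    r=fit(p,nutfit,[540.2,-171.3,y],w,obs);print(np.round(r[0],2),r[1],np.degrees(r[0][2])%60)
```

```text
t 34.9 pos [544.6 235.8  52.9] yaw 174.0 tilt [0.0007 0.0002] F [ 0.1 -0.8 -2. ] M [-0.   -0.04  0.01] w 0.159 gf 69.5 j [ 0.21  0.65  1.48  0.    1.01 -1.25]
now shift [ 0.6 -0.5 45.4]
az -0.0001 then shift [ 0.6 -0.5 45.4]
[ 5.3996e+02 -1.7110e+02  3.0000e-01] 7.351009817454146 17.30375027292513
[ 5.4026e+02 -1.7136e+02  3.2000e-01] 7.0977423692201755 18.098650974529246
[ 5.4014e+02 -1.7136e+02  3.2000e-01] 6.84883617488987 18.610309313994144
[ 5.4036e+02 -1.7134e+02  3.5000e-01] 7.263940154812914 20.22176176881105
[ 540.1  -171.14    1.36] 7.034824260554883 17.64419174944031
```

>>> send_rows([
  [1,0.0006,-0.0005,0.01,0,0,0],
  [1,0,0,0.012,0,0,0],
  [1,0,0,0.01,0,0,0],
  [1,0,0,0.006,0,0,0],
  [1,0,0,0.003,0,0,0],
  [1,0,0,0.002,0,0,0],
  [1,0,0,0.001,0,0,0],
  [1,0,0,0.001,0,0,0],
  [1,0,0,0,0,0,0],
  [1,0,0,0,0,0,0],
])

```text
time_s: 36.2
eef_pos: [543.6, 235.3, 7.4]
ee_rot: [0.0, 0.052, 0.999, 0.0]
force: [-0.3, -0.4, -2.5]
grip_width: 0.162
grip_force: 69.6
```

```bash
python3 -c "
from h import *
show()"
```

```text
t 36.2 pos [543.6 235.3   7.4] yaw 174.0 tilt [0.0002 0.    ] F [-0.3 -0.4 -2.5] M [-0.    0.01 -0.01] w 0.162 gf 69.6 j [ 0.21  0.71  1.5   0.    0.92 -1.26]
```

>>> send_rows([
  [1,0,0,0.0004,0,0,0],
  [1,0,0,0.0004,0,0,0],
  [1,0,0,0.0002,0,0,0],
  [1,0,0,0,0,0,0],
  [0.3,0,0,0,0,0,0],
  [-1,0,0,0,0,0,0],
  [-1,0,0,0,0,0,0],
  [-1,0,0,0,0,0,0],
  [-1,0,0,-0.01,0,0,0],
  [-1,0,0,-0.02,0,0,0],
], squeeze=20)

```text
time_s: 37.45
eef_pos: [543.3, 235.2, 36.7]
ee_rot: [-0.0, 0.052, 0.999, -0.0]
force: [-0.6, -0.3, 0.7]
grip_width: 1.001
grip_force: 0.0
```

>>> send_rows([
  [-1,0,0,-0.03,0,0,0],
  [-1,0,0,-0.03,0,0,0],
  [-1,0,0,-0.03,0,0,0],
  [-1,0,0,-0.03,0,0,0],
  [-1,0,0,-0.03,0,0,0],
  [-1,-0.03,0,0,0,0,0],
  [-1,-0.03,0,0,0,0,0],
  [-1,0,0.05,0,0,0,0],
  [-1,0,0.05,0,0,0,0],
  [-1,0,0.05,0,0,0,0],
])

```text
time_s: 38.7
eef_pos: [619.0, 379.6, 187.3]
ee_rot: [0.0, 0.053, 0.999, 0.0]
force: [1.5, -0.1, 1.0]
grip_width: 0.998
grip_force: 0.0
```

Run:
```python
from fit import *
show()
a=ctrl.capture("scene")
np.savez("s1.npz",**{k+"a":np.array(a[k]) for k in("img","camera_matrix","R","t")})
p=a
w=win(p,(575,228),10,48);g=sub(p,w).mean(2)
m=(g>70).astype(np.uint8);_,L=cv2.connectedComponents(m)
u=proj(p,(548,235,12));l=L[int(round(u[1]))-w[1],int(round(u[0]))-w[0]]
keep=cv2.dilate((L==l).astype(np.uint8),np.ones((3,3)));print((L==l).sum())
obs=np.clip((g-22)/(np.percentile(g[L==l],60)-22),0,1)*keep
print(fit(p,wrench(4),[613.6,228.5,-.1],w,obs))
# nut: yaw profile, averaged over a few frames, first picture against this
d=np.load("s0.npz");p0={k:d[k+"a"] for k in("img","camera_matrix","R","t")}
acc=np.mean([ctrl.capture("scene")["img"].astype(float) for _ in range(4)],0);p1=dict(p,img=acc)
for p in(p0,p1):
    w=win(p,(541,-171),80,20);im=sub(p,w);obs=np.clip((im[...,0]-im[...,2])/60,0,1);obs*=obs>.3
    print([(y,round(fit(p,nutfit,[540.2,-171.3,np.radians(y)],w,obs,False)[1],2)) for y in range(0,60,4)])
W=np.hstack([cv2.resize(q["img"][262:300,158:192,::-1].astype(np.uint8),None,fx=11,fy=11,interpolation=cv2.INTER_CUBIC) for q in(p0,p1)])
V=np.zeros((600,W.shape[1],3),np.uint8);V[:W.shape[0]]=W
cc=cv2.resize(a["img"][195:255,230:350,::-1],None,fx=3,fy=3,interpolation=cv2.INTER_CUBIC);V[420:600,:360]=cc
cv2.imwrite("pics/i.png",V)
```

```text
t 38.7 pos [619.  379.6 187.3] yaw 173.97 tilt [0.0008 0.0003] F [ 1.5 -0.1  1. ] M [-0.02 -0.02 -0.06] w 0.998 gf 0.0 j [ 0.39  0.82  0.8  -0.    1.52 -1.08]
429
(array([ 6.12266347e+02,  2.26948834e+02, -1.07339101e-01]), np.float64(18.559275709861797))
[(0, np.float64(7.14)), (4, np.float64(7.64)), (8, np.float64(8.75)), (12, np.float64(10.05)), (16, np.float64(10.71)), (20, np.float64(11.51)), (24, np.float64(11.5)), (28, np.float64(11.57)), (32, np.float64(11.18)), (36, np.float64(10.9)), (40, np.float64(10.83)), (44, np.float64(10.1)), (48, np.float64(8.54)), (52, np.float64(7.5)), (56, np.float64(7.09))]
[(0, np.float64(9.59)), (4, np.float64(8.88)), (8, np.float64(8.01)), (12, np.float64(7.45)), (16, np.float64(7.35)), (20, np.float64(7.4)), (24, np.float64(7.36)), (28, np.float64(8.31)), (32, np.float64(8.84)), (36, np.float64(9.69)), (40, np.float64(11.0)), (44, np.float64(12.24)), (48, np.float64(11.78)), (52, np.float64(11.21)), (56, np.float64(10.27))]
```

View pics/i.png

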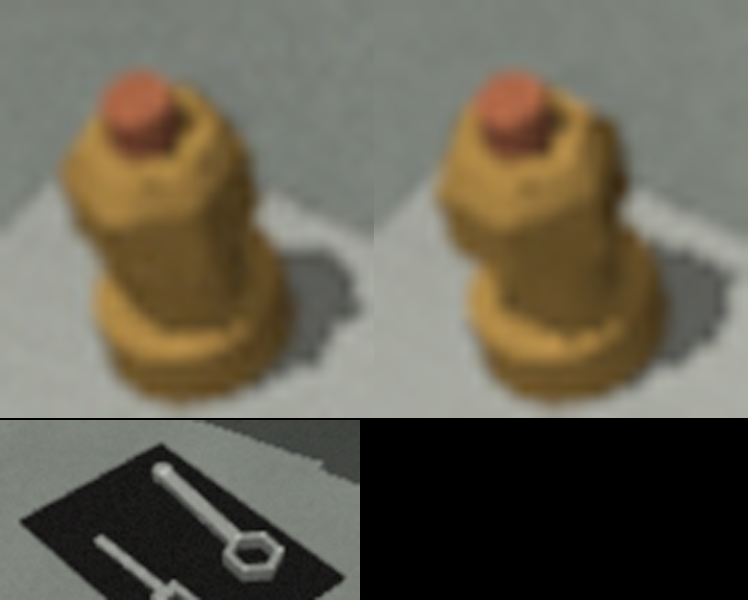

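The spanner lies flat on the mat at its old angle (ring at about scene (314,240)), and the arm is clear. It didn't slip in the grip, and the moment held at about 0.7 N m over the 60° after take-up. Handing in.

```bash
python3 -c "
from h import *
show();print(ctrl.finish_job())"
```

```text
t 38.95 pos [618.9 377.8 186.6] yaw 173.99 tilt [ 0.0001 -0.0003] F [ 0.3 -0.1  0.7] M [-0.01  0.01  0.02] w 1.0 gf 0.0 j [ 0.39  0.82  0.8  -0.    1.52 -1.08]
the job is handed in; nothing more can be done
None
```

I handed the job in at 39 s, with no verdict returned: the nut was run finger-tight by feel, tightened one flat (60° ± 2° by the arm's readings), and the spanner laid flat back on the mat; a rough camera fit put the nut about 6° short of that, possibly slack picked up as the spanner came off, which I did not re-check.

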